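Crate a young cheese without bruising it

TASK

First slide the crate's divider by its upright ear, away from the empty bay, until the larger cheese leaning on the sloping rack fits into that bay, but do not let the divider push the cheese already standing in the crate. Then lift the larger leaning cheese, pressing its soft rind with no more than 45 N per finger, and set it down gently in the emptied bay, standing upright on its rim on the two floor rods and parallel to the divider. Leave everything else where it stands.

Things in the scene. Friction and masses are not known exactly. Their poses are not given: they have to be found in the camera images.
- cheese: The cheese to pack: tan disc, 100 mm across, 45 mm thick, 0.3 to 0.45 kg, the larger on the rack. Origin: its centre; z: disc axis. At the start the disc leans 35 degrees, top towards the robot: z points away from the robot and 35 degrees up, x down the slope to the lowest rim. Its upper half stands free on both faces. It bruises above 45 N per finger (90 N for both), or 40 N against the crate.
- rack: Fixed sloping wooden rack, 270 mm wide. Origin on the table under its middle; x points away from the robot, y left along the rack, z up. Its backboard leans 35 degrees towards the robot and ends 79 mm above the table, lower than the cheese's centre (97 mm). The cheeses rest on pairs of 12 mm dowels sticking out of it, the larger at y = +65 mm, the smaller at y = -65 mm.
- small_cheese: Bystander: smaller cheese disc, 72 mm in diameter and 40 mm thick, leaning beside the one to be packed. Origin at its centre. Leave it.
- crate: Fixed crate, outside 250 (x) by 150 mm (y), walls 60 mm high, 10 mm thick. Origin on the table under its middle; x along its length away from the robot, y left, z up. Two 12 mm rods lie along x on the floor at y = -30 and +30 mm: a cheese standing on them, axis along x, has its centre 61 mm and top 111 mm above the table. Empty bay: from the near wall's inner face (x = -115 mm) to the divider.
- divider (a joint): Sliding divider across the crate, 12 mm thick. Value: clear width of the empty bay in m (near wall to divider), 0 to 0.170; starts too narrow for the cheese, grows as the divider slides along the crate's +x. Slides stiffly (about 2.5 N) and stays where left. Panel 60 mm high, with a bridge to 74 mm on its +y half.
- ear (a point): Grip point of the divider's ear: an upright wooden plate outside the crate's +y wall, 12 mm thick along the crate's x, 36 mm wide along y, top 112 mm above the table. The point lies mid-thickness, 95 mm above the table, 97 mm to the +y side of the crate's middle line; axes as the crate's. It moves with the divider.
- crated_cheese: Bystander: a cheese like the one to be packed (100 mm by 45 mm) already standing on its rim on the rods in the crate's other bay, disc axis along the crate's x. Origin at its centre. The divider and the robot must not push it.
- brush: Bystander: brush about 200 mm long lying flat between crate and rack. Leave it.
- spray: Bystander: upright plastic bottle, 170 mm high, 60 mm in diameter, beyond the crate and rack. Origin under its base. Leave it.

How it is judged (in metres and radians):
On the way, in this order (a step that is already met when the one before it is completed fails the run):
1. the divider has been slid so that the empty bay is at least 47 mm wide, the cheese still on its rack (value of joint divider above 0.047 m and distance of cheese from where it was at the start of the episode below 0.03 m), for 0.2 s.
2. the cheese has been lifted off the rack by the fingers (distance of cheese from where it was at the start of the episode above 0.06 m and contact force between the fingers and cheese above 1 N), for 0.1 s.
At the end, for the whole second after the job is handed in: The cheese rests upright on both rods between near wall and divider: centre 54 to 69 mm up, within 15 mm of the crate's middle line, axis within 0.2 rad of the crate's length; bay over 45 mm wide; crated cheese moved under 10 mm, small cheese under 20 mm (value of joint divider above 0.045 m and x of cheese in the frame of crate above -0.115 m and x of cheese in the frame of ear below -0.022 m and y of cheese in the frame of crate between -0.015 and 0.015 m and height (world z) of cheese between 0.054 and 0.069 m and angle between the z axis of cheese and the x axis of crate, either way round below 0.2 rad and linear speed of cheese below 0.02 m/s and distance of crated_cheese from where it was at the start of the episode below 0.01 m and distance of small_cheese from where it was at the start of the episode below 0.02 m); the robot touches nothing.
It fails at once if the fingers squeeze the cheese with more than 45 N each (90 N for both together) (contact force between the fingers and cheese above 90 N).
It fails at once if the cheese strikes or is pressed on the crate with more than 40 N (contact force between cheese and crate above 40 N).
It fails at once if the crated cheese, the small cheese, the brush or the bottle is displaced (distance of crated_cheese from where it was at the start of the episode above 0.012 m or distance of small_cheese from where it was at the start of the episode above 0.03 m or distance of any of brush, spray from where it was at the start of the episode above 0.05 m).
It also fails if it takes over 61 s, if anything falls off the work surface, if the arm or the gripper's body presses on something with over 40 N, if the wrist force passes 120 N, or if a joint passes its speed limit or range.

ROBOT

A 7-joint arm with a two-finger parallel gripper is mounted at the origin on the work surface. World frame = base frame: x ahead of the robot, y to its left, z up, the work surface at z = 0. Lengths are in mm, angles in rad, forces in N, time in s.
With the tool pointing down it reaches from about 400 to 900 mm from the base axis. Payload 5.6 kg.
Tool frame: the origin (TCP) lies midway between the tips of the shut fingers; the grasp point (between the pads) lies 19 mm behind it; x points along the fingers, y is the direction in which the jaws open and shut, and the axes are right-handed (so a half turn about x gives the same grasp; the last joint's range is limited). The gripper opens to 92 mm and grips with 3 to 60 N. Pads are 20 mm wide; open, the fingers measure 128 mm over their backs; the gripper's body (75 mm by 189 mm) begins 69 mm behind the grasp point.
Start: joints at [-1.269, 0.468, -0.012, 1.603, 0.006, 1.071, -0.056], TCP at [219.747, 611.736, 214.592] pointing down, gripper open.
Joint ranges: [-2.53, 2.53], [-0.31, 2.02], [-1.57, 1.55], [0.28, 2.44], [-1.29, 4.43], [0.15, 1.84], [-2.92, 2.92]. Speed limits (rad/s): [2.57, 2.57, 3.14, 3.14, 3.14, 3.14, 3.14].

INTERFACE

Orientations are given as a rotation vector (axis times angle).
In Python, from cell import robot, grip, kin, viewer gives the robot as it stands. Calls block until the motion is done:
- robot.movep(position, orientation): joint-space move of the TCP to a pose.
- robot.servo_line(position, feed=150, rotation=None): straight line of the TCP; rotation=None keeps the orientation; feed is the mean speed in mm/s.
- robot.goto_joints(angles): joint-space move.
- grip(opening, newtons=None): opening from 0.0 (shut) to 1.0 (fully open); newtons is the grip in N (None keeps the last); returns when the fingers have stopped.
- robot.hold(seconds).
- kin.ik(position, orientation): joint angles nearest the present ones, or None.
- robot.observe(): the state.
- viewer.read_camera(name): name is "scene" or "top" or "wrist"; returns the picture (400x640x3 uint8, red, green, blue); there is no depth.
- viewer.camera_info(name): a dict with "camera_matrix" (3x3 intrinsics, pixels), "R" (3x3) and "t" (3): a world point X has camera coordinates R X + t. Camera axes: x right, y down, z forward; pixel columns grow to the right and rows downward; lengths in mm; the calibration is good to about 2 mm. The wrist camera is an equidistant fisheye: a pixel r from the principal point sees the ray r / f radians off the axis. A picture is of the moment at which its call begins: read the wrist's pose just before it. camera_info takes no time and is no camera call; for the wrist camera it gives the pose at the moment of the call.
A pose or a line that the arm cannot do raises robot.IKError and nothing moves.
- robot.job_done(): hands the job in, once; it reports no verdict.
Trained networks look in the newest picture that a camera, given by its name, has taken for a name from the list of things; names that differ only in an ending like _2 or _b are one class to them, and where a whole thing is asked for, a point or a joint stands for the part that bears it (a point fixed in the world has none). Each returns a list of dicts, best first, with "confidence" (0 to 1); they miss things now and then, are a little off and sometimes report something else, mostly with a low value. They report only what shows in the picture. A call takes as long as a camera call.
- viewer.silhouettes(name, camera): "mask" (400x640 bool, what is visible of it).
- viewer.pinpoint(name, camera): "at" ([x, y, z] in mm, in the coordinates of the camera as it stood for that picture, good to about 4 mm: a listed point, or the origin of a listed thing).
The state is a dict: "t": time; "joints": joint angles; "joint_velocities": joint speeds; "joint_torque": joint torques, N m; "tcp_pos": TCP position; "tcp_rot": TCP orientation; "contact_force": force on the tool from outside, world axes, zero at the start; "wrist_torque": the same for the moment, N m; "grip_width": opening from 0.0 (shut) to 1.0 (fully open).
Only numpy, scipy, OpenCV 4.12 (cv2) and the standard library are available. Lean on these libraries where they do the work, as an engineer would, in place of code of your own. Each camera call takes 0.05 s, during which the arm holds its last target.

## Working session

There is one attempt and no reset: what is moved stays moved. The work goes in short steps, each a Python script; the robot and the scene stay as the last script left them, time stands still between calls to the robot, and variables do not carry over. Pictures are saved under pics/ and viewed, and the job is handed in when it is done.

```bash
ls; mkdir -p pics; python3 - <<'E'
from cell import robot, grip, kin, viewer
import cv2,numpy as np
for c in ["scene","top"]:
    im=viewer.read_camera(c); cv2.imwrite(f"pics/{c}0.png",im[:,:,::-1])
    I=viewer.camera_info(c); R=np.array(I["R"]);t=np.array(I["t"])
    print(c,(-R.T@t).round())
    for n in ["cheese","rack","small_cheese","crate","ear","divider","crated_cheese","brush","spray"]:
        try:
            for d in viewer.pinpoint(n,c)[:3]:
                print(n,(R.T@(np.array(d["at"])-t)).round(1),round(d["confidence"],2))
        except Exception as e: print(n,e)
s=robot.observe(); print(s)
E
```

```text
pics
scene [1340. -470.  817.]
cheese [590.4 297.9  98.1] 0.91
rack [ 526.8 -124.3   95.3] 0.71
rack [590.5 231.6   1.3] 0.61
small_cheese [576.9 166.6  84.5] 0.74
crate [ 590.1 -238.1    0.7] 0.93
ear [ 524.8 -124.9   96.7] 0.62
divider it knows: brush, cheese, crate, crated_cheese, ear, rack, small_cheese, spray
crated_cheese [ 673.  -257.7   61. ] 0.76
brush [448.9   9.    5.2] 0.98
spray [828.7 -44.9   1.5] 0.82
top [ 432.    6. 1003.]
cheese [594.4 301.9  96.5] 0.77
rack [586.7 235.2   0.6] 0.56
small_cheese [579.9 168.4  78.3] 0.75
crate [ 594.3 -238.3    0.6] 0.81
ear [ 525.4 -124.5   96.9] 0.61
divider it knows: brush, cheese, crate, crated_cheese, ear, rack, small_cheese, spray
crated_cheese [ 674.4 -258.8   63.9] 0.57
brush [449.3  16.2   5.6] 0.67
brush [ 593.5 -238.9   -2.7] 0.3
{'t': 0.9, 'joints': array([-1.26903223,  0.4674723 , -0.01159513,  1.60273484,  0.00604228,
        1.07142312, -0.05630561]), 'joint_velocities': array([ 1.92709649e-03,  1.27471266e-03, -1.60353319e-05, -2.01962473e-03,
       -1.45774956e-04, -1.53017691e-03,  1.20592972e-03]), 'joint_torque': array([-2.16992095e-05, -5.20397151e+01, -1.22830487e-02, -2.44054252e+01,
       -5.66903106e-02,  1.12966681e-02,  7.63548542e-06]), 'tcp_pos': array([219.73440612, 611.71488343, 214.59591022]), 'tcp_rot': array([ 0.27056961,  1.55372863, -0.270589  ]), 'contact_force': array([-0.15830005, -0.5365355 ,  0.46223522]), 'wrist_torque': array([ 0.05541107, -0.02345717, -0.01351443]), 'grip_width': 0.9987003880116675}
```

View pics/scene0.png

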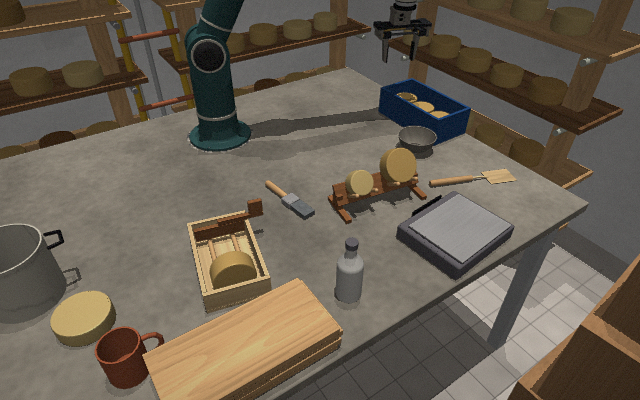

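View pics/top0.png

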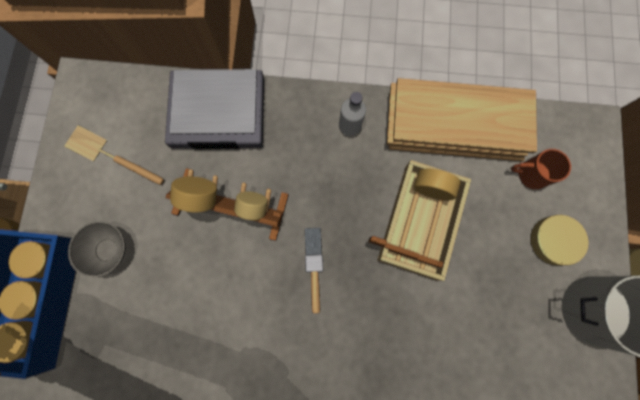

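The scene picture shows the crate at about (230,260) with its ear at (255,208), and the rack with the larger cheese at (398,167). In the top picture the crate is yawed, with corners at about (412,163), (470,180), (440,277) and (383,260). The ear is at (375,241), and the brush lies at (314,270). Next I'll fit the crate and rack poses by the edges.

```bash
cat > h.py <<'E'
from cell import robot, grip, kin, viewer
import cv2,numpy as np
from scipy.spatial.transform import Rotation as Ro
def proj(c,P):
    I=viewer.camera_info(c); R=np.array(I["R"]);t=np.array(I["t"]);K=np.array(I["camera_matrix"])
    X=np.atleast_2d(P)@R.T+t; u=X@K.T; return u[:,:2]/u[:,2:]
def frame(x,y,yaw):
    c,s=np.cos(yaw),np.sin(yaw)
    T=np.eye(4);T[:2,:2]=[[c,-s],[s,c]];T[:2,3]=[x,y];return T
def tf(T,P): P=np.atleast_2d(P); return P@T[:3,:3].T+T[:3,3]
E
python3 - <<'E'
from h import *
from scipy.optimize import least_squares
def hullfit(name,c,pts,x0):
    viewer.read_camera(c)
    S=viewer.silhouettes(name,c)
    return S
masks={}
for c in ["top","scene"]:
    viewer.read_camera(c)
    for n in ["crate","rack","cheese","crated_cheese","ear"]:
        S=viewer.silhouettes(n,c)
        for s in S[:3]:
            ys,xs=np.where(s["mask"]); print(c,n,round(s["confidence"],2),len(xs),xs.min(),xs.max(),ys.min(),ys.max())
        if S: masks[c+"_"+n]=S[0]["mask"]
np.savez("masks.npz",**masks)
for c,(x0,y0,x1,y1) in {"top":(355,150,485,290),"scene":(170,180,290,310)}.items():
    im=viewer.read_camera(c)
    cv2.imwrite(f"pics/{c}_crate.png",cv2.resize(im[y0:y1,x0:x1,::-1],None,fx=4.2,fy=4.2,interpolation=cv2.INTER_CUBIC))
for c,(x0,y0,x1,y1) in {"top":(150,155,300,245),"scene":(310,130,450,230)}.items():
    im=viewer.read_camera(c)
    cv2.imwrite(f"pics/{c}_rack.png",cv2.resize(im[y0:y1,x0:x1,::-1],None,fx=5,fy=5,interpolation=cv2.INTER_CUBIC))
E
```

```text
top crate 0.66 6062 369 469 162 280
top rack 0.74 1244 166 288 169 240
top cheese 0.88 1456 170 216 177 213
top crated_cheese 0.63 1092 415 459 170 200
top ear 0.66 595 368 443 236 267
scene crate 0.63 1169 194 262 198 241
scene rack 0.83 1228 328 426 172 223
scene crated_cheese 0.93 1379 209 257 250 288
```

View pics/top_crate.png

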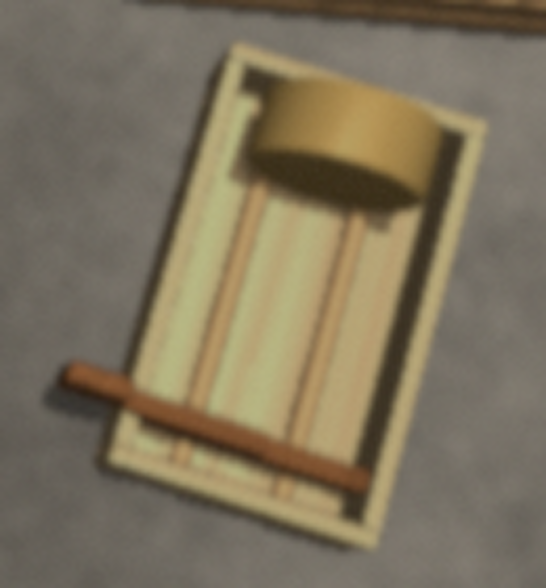

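View pics/scene_crate.png

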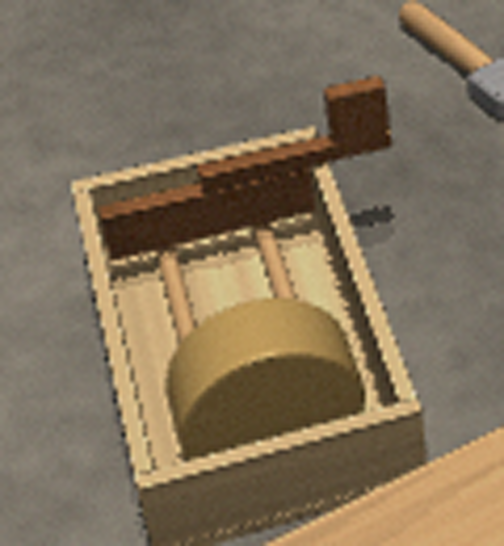

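View pics/top_rack.png

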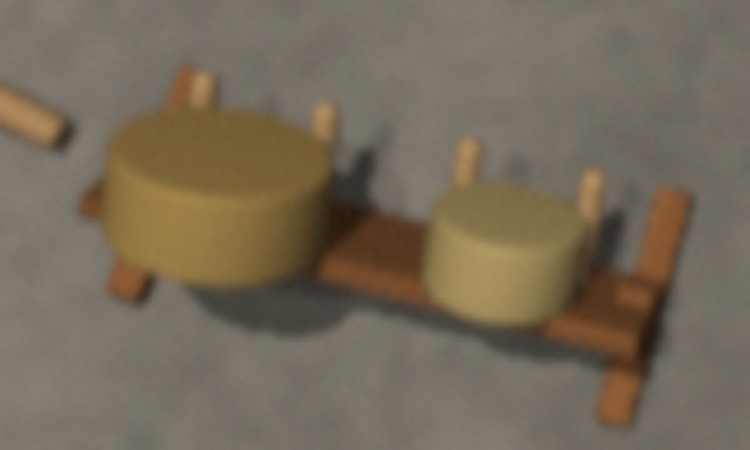

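View pics/scene_rack.png

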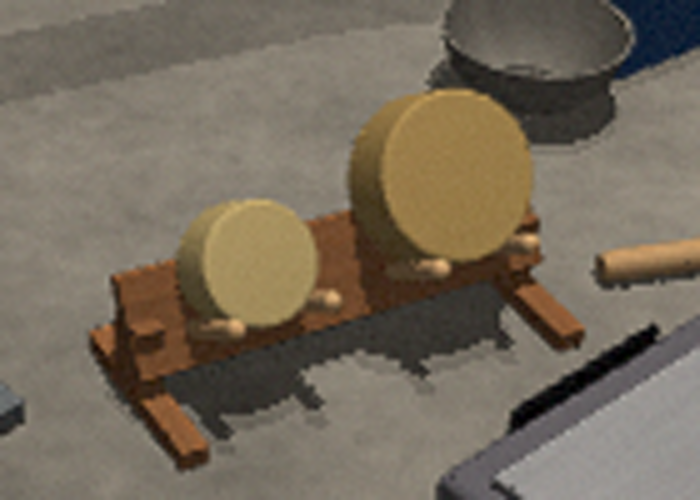

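The crate crops show the rim corners clearly. The rack crops show the feet at crop pixels (675,190)→(615,425) and (185,70)→(128,298). Now fitting.

```bash
python3 - <<'E'
from h import *
from scipy.optimize import least_squares
def back(c,uv,z):
    I=viewer.camera_info(c); R=np.array(I["R"]);t=np.array(I["t"]);K=np.array(I["camera_matrix"])
    d=R.T@np.linalg.inv(K)@np.array([*uv,1]); C=-R.T@t; return C+d*(z-C[2])/d[2]
top=np.array([(237,45),(487,122),(374,548),(102,462)])/4.2+[355,150]
loc=np.array([(125,75,60),(125,-75,60),(-125,-75,60),(-125,75,60)],float)
sc=np.array([(75,185),(148,485),(420,405)])/4.2+[170,180]
locs=loc[[2,1,0]]
f=lambda p:np.r_[(proj("top",tf(frame(*p),loc))-top).ravel(),(proj("scene",tf(frame(*p),locs))-sc).ravel()]
r=least_squares(f,[592,-238,-.22]);print("crate",r.x,np.degrees(r.x[2]),f(r.x).round(1))
T=frame(*r.x)
for e in [(525,-124.7,97),(673.5,-258,61)]: print("in crate",((np.array(e)-T[:3,3])@T[:3,:3]).round(1))
# ear top edge in top img (72,375),( crop) 
print("ear/panel line", ((back("top",np.array([72,375])/4.2+[355,150],112)-T[:3,3])@T[:3,:3]).round(1), ((back("top",np.array([365,478])/4.2+[355,150],60)-T[:3,3])@T[:3,:3]).round(1))
# rack feet
for a,b in [((675,190),(615,425)),((185,70),(128,298))]:
    A=back("top",np.array(a)/5+[150,155],15);B=back("top",np.array(b)/5+[150,155],15);v=A-B
    print("foot",A.round(),B.round(),np.degrees(np.arctan2(v[1],v[0])).round(1))
# cheese mask fit
m=np.load("masks.npz")["top_cheese"];ys,xs=np.where(m);pix=np.c_[xs,ys]
th=np.linspace(0,2*np.pi,72);a=np.arange(0,2*np.pi,np.pi/12);D=np.c_[np.cos(a),np.sin(a)]
cyl=np.vstack([np.c_[50*np.cos(th),50*np.sin(th),0*th+s] for s in(-22.5,22.5)])
ti=np.radians(35)
M=np.array([[np.sin(ti),0,-np.cos(ti)],[0,-1,0],[np.cos(ti),0,np.sin(ti)]]).T
def g(p):
    T=frame(p[0],p[1],p[2]);P=tf(T,cyl@M.T)+[0,0,97]
    return (proj("top",P)@D.T).max(0)-(pix@D.T).max(0)
for dz in [0]:
    r=least_squares(g,[592,300,-.2],x_scale=[1,1,.05]);print("cheese",r.x,np.degrees(r.x[2]),np.abs(g(r.x)).max())
E
```

```text
crate [ 5.91293949e+02 -2.38563475e+02 -2.25341020e-01] -12.911089389925188 [-2.2 -1.  -0.8 -0.2 -0.7  0.5  0.4 -0.3 -1.4 -1.  -2.4  0.7  0.6  0.6]
in crate [-90.1  96.2  97. ]
in crate [84.5 -0.6 61. ]
ear/panel line [-92.6 110.1 112. ] [-89.1 -62.2  60. ]
foot [629.  99.  15.] [511. 115.  15.] -7.8
foot [667. 351.  15.] [550. 360.  15.] -4.7
cheese [ 5.91687191e+02  2.98612486e+02 -9.49723133e-02] -5.441512722347167 1.2155813966325013
```

Ear is at crate x of about -90, so the bay is about 19 mm wide. The ear is consistent with y=97, z=95. Now sliding the divider about 85 mm.

```bash
cat >> h.py <<'E'
CR=frame(591.8,-238.4,np.radians(-12.7))
def rot(x,y):
    x=np.array(x,float);y=np.array(y,float);x/=np.linalg.norm(x);y/=np.linalg.norm(y)
    return Ro.from_matrix(np.c_[x,y,np.cross(x,y)]).as_rotvec()
def best(pos,x,y):
    o=[]
    q0=robot.observe()["joints"]
    for s in(1,-1):
        r=rot(x,s*np.array(y,float)); q=kin.ik(pos,r)
        if q is not None: o.append((np.abs(np.array(q)-q0).max(),r,q))
    o.sort(key=lambda a:a[0]); return o
def st(m=""):
    s=robot.observe();print(m,round(s["t"],2),s["tcp_pos"].round(1),"F",s["contact_force"].round(1),"w",round(s["grip_width"]*92,1))
    return s
E
python3 - <<'E'
from h import *
ex=CR[:3,0]
p=tf(CR,[-90.5,97,0])[0];print(p)
o=best(p+[0,0,150],[0,0,-1],ex)
for a in o:print(a[0],np.round(a[2],2))
r=o[0][1]
robot.movep(p+[0,0,170],r); st()
im=viewer.read_camera("wrist");cv2.imwrite("pics/w1.png",im[:,:,::-1])
I=viewer.camera_info("wrist");R=np.array(I["R"]);t=np.array(I["t"])
for n in ["ear","crate","crated_cheese"]:
  for d in viewer.pinpoint(n,"wrist")[:2]:
    P=R.T@(np.array(d["at"])-t);print(n,P.round(1),round(d["confidence"],2),((P-CR[:3,3])@CR[:3,:3]).round(1))
E
```

```text
[ 524.8392056  -123.87706774    0.        ]
0.8511761157427313 [-0.49  0.46  0.84  1.97 -0.43  0.9   0.36]
2.345488685050071 [-0.76  0.77  1.35  1.99 -0.85  1.13 -2.4 ]
 4.51 [ 525.2 -122.8  169.9] F [-0.   0.1  1. ] w 91.8
ear [ 521.5 -131.    95.4] 0.84 [-92.2  89.4  95.4]
crate [ 591.8 -242.7    2.2] 0.58 [ 0.9 -4.1  2.2]
```

View pics/w1.png

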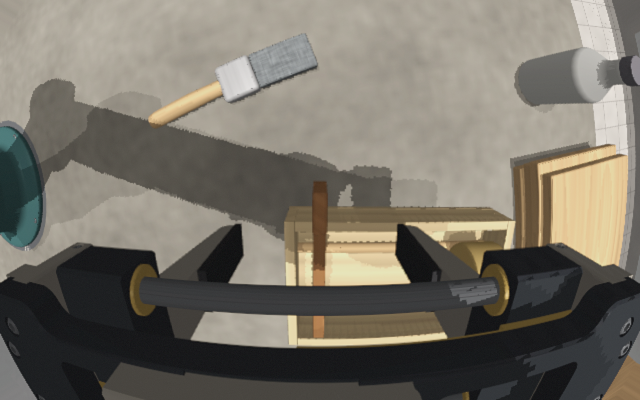

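The wrist picture shows the ear at (320,195), midway between the fingers at (235,235) and (405,235), with the jaws parallel to it. I'll go down, grip and slide.

```bash
python3 - <<'E'
from h import *
ex=CR[:3,0]
p=tf(CR,[-90.5,95,0])[0]
robot.servo_line(p+[0,0,79],120); st("down")
grip(0.0,12); s=st("grip")
if s["grip_width"]*92>8:
    robot.servo_line(s["tcp_pos"]+ex*86,45); st("slid")
im=viewer.read_camera("top");cv2.imwrite("pics/t2.png",cv2.resize(im[140:300,340:500,::-1],None,fx=3.5,fy=3.5,interpolation=cv2.INTER_CUBIC))
E
```

```text
down 5.62 [ 524.9 -126.1   79.5] F [ 0.4 -0.   0. ] w 91.9
grip 6.79 [ 524.5 -125.9   79. ] F [0.5 0.8 0.3] w 12.0
slid 8.86 [ 608.3 -145.3   79. ] F [-2.9 -4.9  1.1] w 12.1
```

View pics/t2.png

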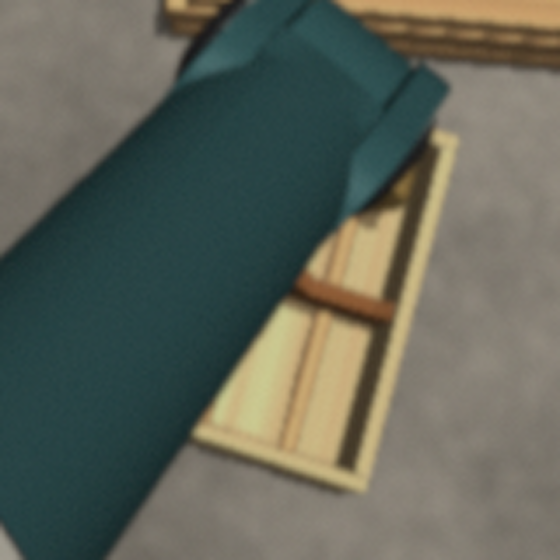

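Divider now sits around mid-crate, at crop pixels (300,285)–(392,318), with the crated cheese's side clear. Releasing and moving to a pre-grasp look at the leaning cheese.

```bash
cat >> h.py <<'E'
def cax(yawdeg):
    T=frame(0,0,np.radians(yawdeg))[:3,:3];ti=np.radians(35)
    return T@[np.sin(ti),0,-np.cos(ti)],T@[np.cos(ti),0,np.sin(ti)]
def wl(P,I): return np.array(I["R"]).T@(np.array(P)-np.array(I["t"]))
def wproj(P,I):
    X=np.atleast_2d(P)@np.array(I["R"]).T+np.array(I["t"]);K=np.array(I["camera_matrix"])
    rr=np.hypot(X[:,0],X[:,1]);th=np.arctan2(rr,X[:,2])
    return np.c_[K[0,2]+K[0,0]*th*X[:,0]/rr,K[1,2]+K[1,1]*th*X[:,1]/rr]
E
python3 - <<'E'
from h import *
grip(1.0); s=robot.observe(); robot.servo_line(s["tcp_pos"]+[0,0,130],250); st("up")
xc,zc=cax(-8);C=np.array([591.8,299.5,97])
pos=C-xc*150
o=best(pos,xc,zc)
for a in o:print(round(a[0],2),np.round(a[2],2))
robot.movep(pos,o[0][1]); st("pre")
I=viewer.camera_info("wrist");im=viewer.read_camera("wrist");cv2.imwrite("pics/w3.png",im[:,:,::-1])
for n in ["cheese","small_cheese","rack"]:
  for d in viewer.pinpoint(n,"wrist")[:2]: print(n,wl(d["at"],I).round(1),round(d["confidence"],2))
S=viewer.silhouettes("cheese","wrist")
for c in S: print(c["confidence"],c["mask"].sum())
if S: np.save("mw3.npy",S[0]["mask"])
import pickle;pickle.dump(I,open("iw3.pkl","wb"))
im=viewer.read_camera("top");cv2.imwrite("pics/t3.png",cv2.resize(im[140:300,340:500,::-1],None,fx=3.5,fy=3.5,interpolation=cv2.INTER_CUBIC))
st()
E
```

```text
up 10.81 [ 607.7 -144.1  207.8] F [ 0.5 -0.8 -0.7] w 92.2
1.21 [-1.27  0.23  0.44  2.12  0.77  0.6   1.54]
1.86 [-1.45  0.25  0.65  2.13  0.69  0.56 -1.53]
pre 12.53 [507.4 310.1 219.7] F [-0.5 -0.6 -0.6] w 91.9
cheese [592.9 301.1  99.2] 0.7
small_cheese [583.1 167.4  82.9] 0.63
rack [589.4 228.2   1.1] 0.58
0.64 4569
 12.83 [507.  310.9 219.9] F [-0.   0.9  0.8] w 92.2
```

View pics/w3.png

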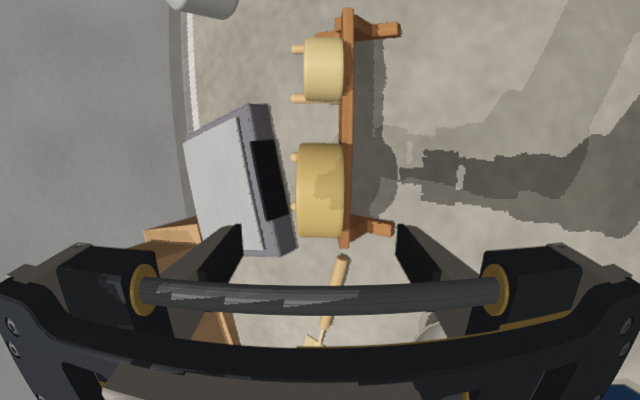

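View pics/t3.png

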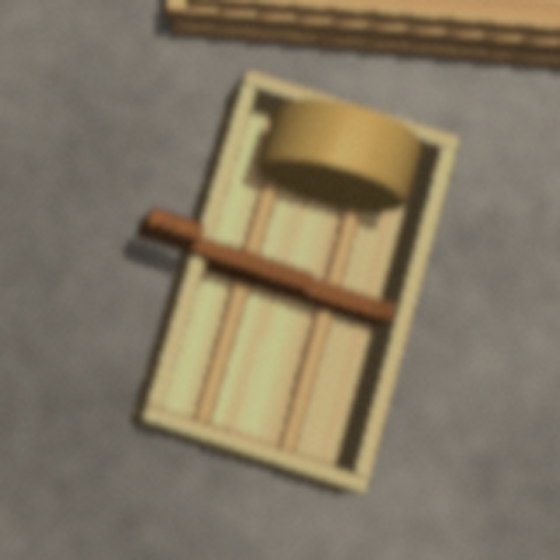

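The divider is at mid-crate and the crated cheese looks unmoved. In the wrist picture the cheese is centred at column ~321 (x 295–347), midway between the fingers. The rack runs vertical in the image, so the -8° yaw is about right. A quick model fit, then grasp.

```bash
python3 - <<'E'
from h import *
import pickle
from scipy.optimize import least_squares
I=pickle.load(open("iw3.pkl","rb"));m=np.load("mw3.npy")
ys,xs=np.where(m);pix=np.c_[xs,ys];print(xs.min(),xs.max(),ys.min(),ys.max())
th=np.linspace(0,2*np.pi,72);a=np.arange(0,2*np.pi,np.pi/12);D=np.c_[np.cos(a),np.sin(a)]
cyl=np.vstack([np.c_[50*np.cos(th),50*np.sin(th),0*th+s] for s in(-22.5,22.5)])
def P(p):
    xc,zc=cax(p[3]);return cyl@np.c_[xc,np.cross(zc,xc),zc].T+p[:3]
g=lambda p:(wproj(P(p),I)@D.T).max(0)-(pix@D.T).max(0)
g2=lambda q:g([q[0],q[1],97,q[2]])
r=least_squares(g2,[592,300,-8],loss="soft_l1");print(r.x,g2(r.x).round(1))
E
```

```text
294 345 142 237
[592.65192025 297.81657263  -9.47949723] [-0.8  0.3  1.2  1.7  1.5  1.2  0.8  1.4  2.6  3.3  3.5  2.   0.   1.8
  3.   3.2  3.   1.5 -0.3  1.7  2.3  2.4  1.9  1.2]
```

```bash
python3 - <<'E'
from h import *
xc,zc=cax(-8.5);C=np.array([592.3,299,97])
tip=C-xc*8
r=best(C-xc*100,xc,zc)[0][1]
robot.servo_line(C-xc*100,150,rotation=r)
robot.servo_line(tip,80); st("in")
I=viewer.camera_info("wrist");im=viewer.read_camera("wrist");cv2.imwrite("pics/w4.png",im[:,:,::-1])
E
```

```text
in 14.62 [587.7 300.  103.9] F [-0.8  0.2 -0.2] w 91.6
```

View pics/w4.png

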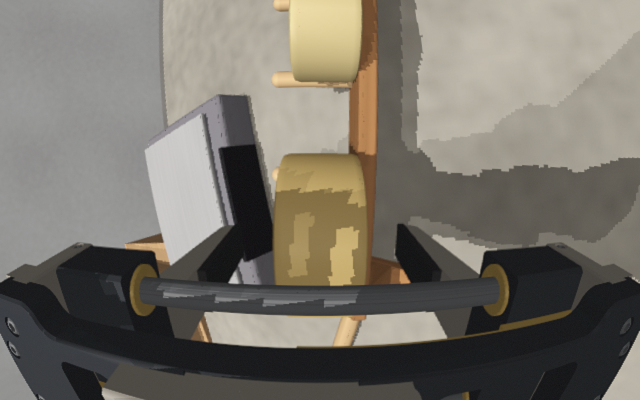

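The cheese spans columns 275–370 between the fingers, so it is centred, and there is no contact force. Grip and lift.

```bash
python3 - <<'E'
from h import *
xc,zc=cax(-8.5)
grip(0.2,26); s=st("grip")
w=s["grip_width"]*92
if 40<w<50:
    p=s["tcp_pos"]
    robot.servo_line(p-xc*40,70); st("slide out")
    robot.servo_line(p-xc*40+np.array([0,0,110]),200); st("lifted")
    im=viewer.read_camera("wrist");cv2.imwrite("pics/w5.png",im[:,:,::-1])
    im=viewer.read_camera("scene");cv2.imwrite("pics/s5.png",im[:,:,::-1])
E
```

```text
grip 15.43 [587.7 299.7 103.5] F [ 0.6 -0.1  0.2] w 45.1
slide out 16.16 [564.8 303.6 136.5] F [ 1.   0.5 -2.6] w 45.4
lifted 16.86 [564.2 302.3 244.6] F [ 0.5  0.6 -4. ] w 45.1
```

View pics/w5.png

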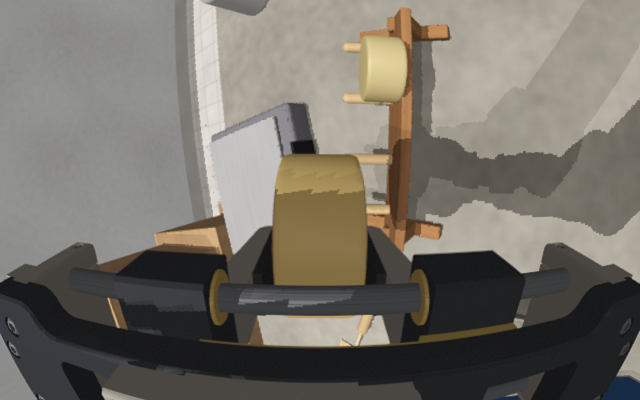

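View pics/s5.png

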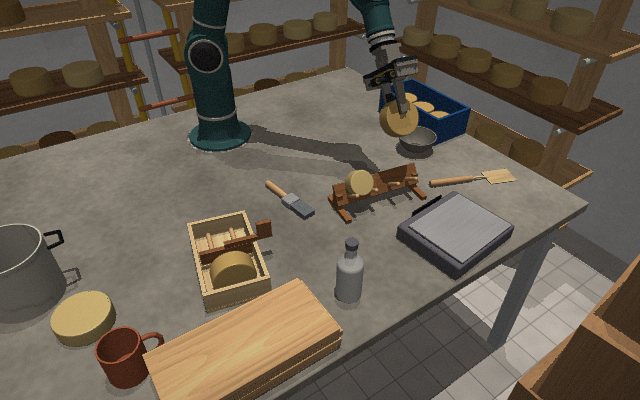

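The cheese is held, with 4 N of weight (~0.4 kg). The rack dowels are bare and the small cheese is still in place. Moving above the bay.

```bash
python3 - <<'E'
from h import *
ex=CR[:3,0]
p=tf(CR,[-65,0,225])[0]
o=best(p,[0,0,-1],ex)
for a in o:print(round(a[0],2),np.round(a[2],2))
robot.movep(p,o[0][1]); robot.hold(0.2); s=st("over")
I=viewer.camera_info("wrist");im=viewer.read_camera("wrist");cv2.imwrite("pics/w6.png",im[:,:,::-1])
Rt=Ro.from_rotvec(s["tcp_rot"]).as_matrix()
for n in ["cheese","crate","ear","crated_cheese"]:
  for d in viewer.pinpoint(n,"wrist")[:2]:
    P=wl(d["at"],I);print(n,P.round(1),round(d["confidence"],2),"crate",((P-CR[:3,3])@CR[:3,:3]).round(1),"tool",((P-s["tcp_pos"])@Rt).round(1))
for c in ["top","scene"]:
  im=viewer.read_camera(c);cv2.imwrite(f"pics/{c}6.png",im[:,:,::-1])
  I=viewer.camera_info(c)
  for n in ["cheese","crate","ear","crated_cheese"]:
   for d in viewer.pinpoint(n,c)[:2]:
    P=wl(d["at"],I);print(c,n,P.round(1),round(d["confidence"],2),"crate",((P-CR[:3,3])@CR[:3,:3]).round(1),"tool",((P-s["tcp_pos"])@Rt).round(1))
E
```

```text
1.21 [-0.48  0.52  1.13  1.83 -0.52  1.12  0.61]
2.14 [ 1.01  0.49 -0.89  1.74  0.42  1.11  2.91]
over 19.07 [ 528.7 -223.2  224.9] F [ 0.5  0.4 -2.9] w 45.3
cheese [ 528.8 -226.   219.7] 0.79 crate [-64.2  -1.7 219.7] tool [5.2 0.8 2.7]
crate [ 593.1 -239.4    2.6] 0.67 crate [ 1.5 -0.6  2.6] tool [222.2  66.5   1.8]
crate [ 604.3 -148.1   97.2] 0.37 crate [-7.7 90.9 97.2] tool [127.7  57.5 -89.8]
ear [ 607.7 -146.5   96.9] 0.9 crate [-4.7 93.2 96.9] tool [127.9  60.5 -92.1]
crated_cheese [ 675.7 -258.3   60.9] 0.55 crate [86.3 -0.9 60.9] tool [163.9 151.2   2.2]
top cheese [ 531.4 -224.   213.6] 0.61 crate [-62.1   0.8 213.6] tool [11.2  2.8  0.1]
top crate [ 593.9 -241.2    3.3] 0.69 crate [ 2.7 -2.2  3.3] tool [221.5  67.7   3.3]
top ear [ 608.5 -145.   102. ] 0.94 crate [ -4.2  94.8 102. ] tool [122.8  60.9 -93.7]
top crated_cheese [ 676.  -260.    62.6] 0.85 crate [86.9 -2.5 62.6] tool [162.2 151.9   3.8]
top crated_cheese [826.3 -42.5   2.4] 0.68 crate [185.7 242.6   2.4] tool [ 222.4  251.1 -241.2]
scene cheese [ 526.9 -225.   218.1] 0.91 crate [-66.3  -1.2 218.1] tool [ 6.8 -1.4  2.2]
scene crate [ 589.8 -239.2    0.9] 0.98 crate [-1.8 -1.3  0.9] tool [223.9  63.2   2.4]
scene ear [447.    9.7   4.9] 0.71 crate [-195.8  210.2    4.9] tool [ 220.  -130.4 -209.4]
scene ear [ 606.9 -147.4   96. ] 0.57 crate [-5.2 92.1 96. ] tool [128.9  59.9 -91. ]
scene crated_cheese [ 674.1 -254.2   61.8] 0.69 crate [83.7  2.7 61.8] tool [163.  148.7  -1.4]
scene crated_cheese [591.8 236.5   1.5] 0.24 crate [-104.4  463.3    1.5] tool [ 223.5  -38.6 -462.4]
```

View pics/w6.png

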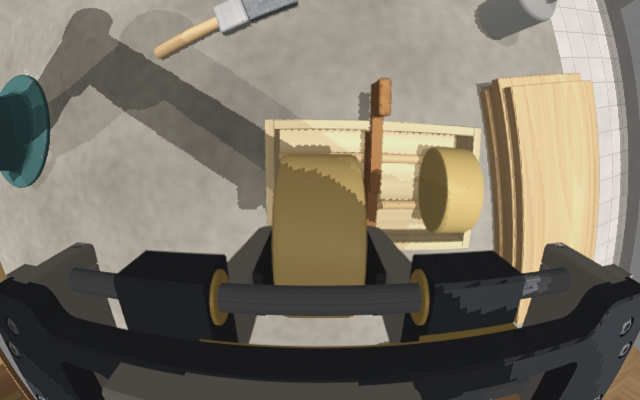

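View pics/scene6.png

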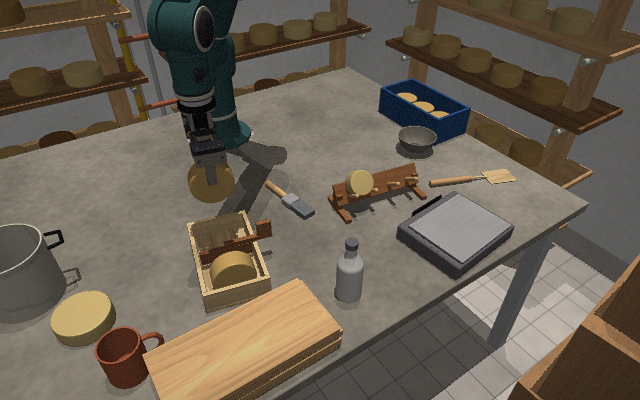

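The cheese hangs straight and parallel to the divider, about 0.8 mm from the jaw centre. The bay is about 104 mm wide (ear at crate x ≈ -5). Descending with contact detection.

```bash
python3 - <<'E'
from h import *
p=tf(CR,[-65,0,0])[0]
robot.servo_line(p+[0,0,130],150); st()
robot.servo_line(p+[0,0,84],60);
robot.hold(0.1); f0=st("pre")["contact_force"]
z=84
while z>62:
    z-=1; robot.servo_line(p+[0,0,z],20)
    s=robot.observe();d=s["contact_force"]-f0
    if abs(d[2])>3.5 or np.linalg.norm(d)>6: break
st("contact z=%g"%z)
for c in ["scene","top","wrist"]:
  I=viewer.camera_info(c);im=viewer.read_camera(c);cv2.imwrite(f"pics/{c}7.png",im[:,:,::-1] if c!="scene" else cv2.resize(im[150:310,150:310,::-1],None,fx=3.5,fy=3.5))
  for d in viewer.pinpoint("cheese",c)[:1]:
    P=wl(d["at"],I);print(c,round(d["confidence"],2),((P-CR[:3,3])@CR[:3,:3]).round(1))
E
```

```text
20.61 [ 528.9 -224.7  130.7] F [ 1.3  0.1 -2.4] w 44.8
pre 21.62 [ 528.7 -224.3   84.4] F [-0.4  0.6 -2.8] w 45.1
contact z=69 25.38 [ 528.6 -224.8   69.7] F [-1.5 -0.9  3.9] w 45.1
scene 0.67 [-66.9  -3.8  63.2]
wrist 0.94 [-63.5  -2.   63.1]
```

View pics/scene7.png

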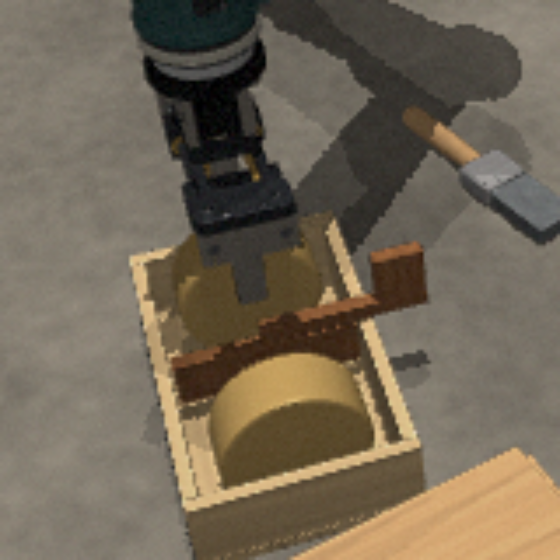

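View pics/wrist7.png

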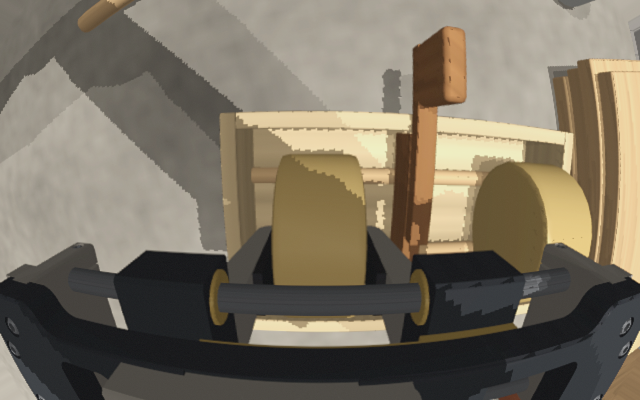

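Contact came at TCP z ≈ 69.7, so the centre is at ~62 mm. The cheese stands between the near wall and the divider, with both rods visible at columns 250–390 and clearance on each side. Releasing gently with a small opening.

```bash
python3 - <<'E'
from h import *
grip(0.2,4); st("soft")
grip(0.62,4); s=st("open")
robot.hold(0.3)
p=robot.observe()["tcp_pos"]
robot.servo_line(p+[0,0,70],60); st("up")
robot.servo_line(p+[0,0,190],200); 
o=[415,-60,330]
r=robot.observe()["tcp_rot"]
I=viewer.camera_info("wrist");im=viewer.read_camera("wrist");cv2.imwrite("pics/w8.png",im[:,:,::-1])
def rep(c,I):
  for n in ["cheese","crate","ear","crated_cheese","small_cheese"]:
   for d in viewer.pinpoint(n,c)[:1]:
    P=wl(d["at"],I);print(c,n,P.round(1),round(d["confidence"],2),"crate",((P-CR[:3,3])@CR[:3,:3]).round(1))
rep("wrist",I)
try: robot.movep(tf(CR,[-65,250,260])[0],r); st("away")
except Exception as e: print(e)
for c in ["scene","top"]:
  I=viewer.camera_info(c);im=viewer.read_camera(c);rep(c,I)
  x,y=(150,150) if c=="scene" else (340,140)
  cv2.imwrite(f"pics/{c}8.png",cv2.resize(im[y:y+160,x:x+160,::-1],None,fx=3.5,fy=3.5))
  cv2.imwrite(f"pics/{c}8f.png",im[:,:,::-1])
E
```

```text
soft 25.89 [ 528.5 -224.9   69.6] F [-2.8 -1.5  6. ] w 45.0
open 26.27 [ 528.4 -223.8   68.8] F [0.1 0.2 0.8] w 56.8
up 27.89 [ 528.2 -223.9  138.6] F [0.1 0.3 0.6] w 56.8
wrist cheese [ 525.5 -224.8   61.1] 0.9 crate [-67.6  -1.3  61.1]
wrist crate [ 591.5 -243.5    2.7] 0.56 crate [ 0.9 -5.1  2.7]
wrist ear [ 605.6 -144.9   96.3] 0.85 crate [-7.1 94.2 96.3]
wrist crated_cheese [ 676.8 -257.3   61. ] 0.62 crate [87.1  0.3 61. ]
away 29.93 [583.1  17.8 260.2] F [-0.6 -0.2  0.3] w 56.7
scene cheese [ 525.7 -225.4   64.2] 0.76 crate [-67.3  -1.8  64.2]
scene crate [ 590.  -241.2   -0.8] 0.73 crate [-1.1 -3.1 -0.8]
scene ear [ 609.1 -145.    96.6] 0.67 crate [-3.7 94.9 96.6]
scene crated_cheese [ 676.  -255.5   60.5] 0.87 crate [85.9  1.8 60.5]
scene small_cheese [576.8 170.2  79.8] 0.9 crate [-104.4  395.3   79.8]
top cheese [ 530.1 -223.1   59.7] 0.9 crate [-63.6   1.4  59.7]
top ear [ 608.8 -141.3   98.5] 0.77 crate [-4.8 98.5 98.5]
top crated_cheese [ 674.3 -263.    63.9] 0.7 crate [85.9 -5.8 63.9]
```

View pics/scene8.png

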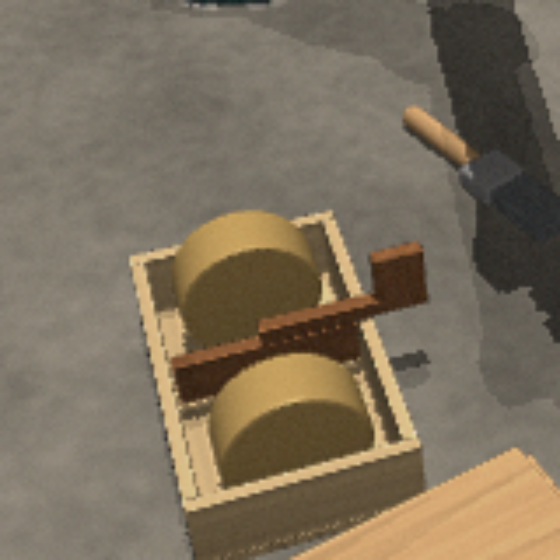

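View pics/top8.png

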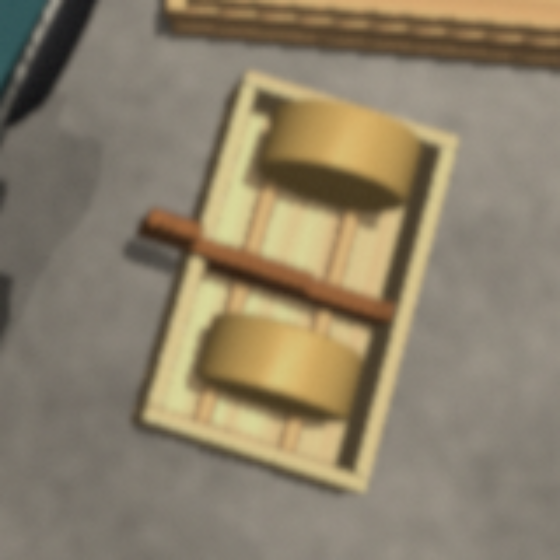

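View pics/w8.png

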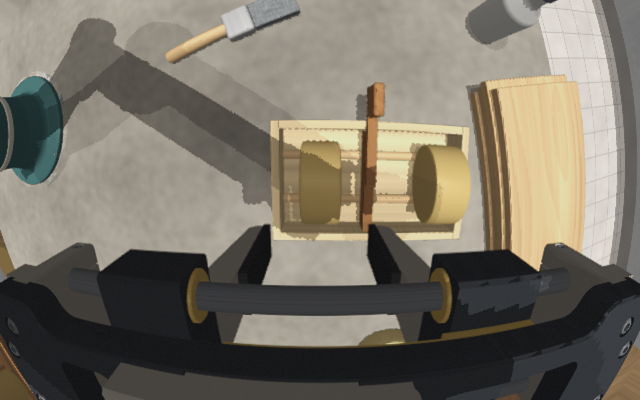

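The cheese stands upright on both rods, at top-crop pixel (283,365) and parallel to the divider. It clears the near wall and the divider. The crated cheese is at its original pixels and the robot is clear, so I'm handing in.

```bash
python3 - <<'E'
from h import *
st(); robot.job_done(); st()
E
```

```text
30.52 [583.3  19.7 260. ] F [-0.1  0.2 -0.1] w 57.0
the job is handed in; nothing more can be done
the job is handed in; nothing more can be done
```

I slid the divider by its ear, packed the larger cheese in the widened bay, and handed the job in at about 30.5 s of the 61 s allowed; no verdict was reported.

- **Divider:** I gripped the ear at 12 N and slid it about 86 mm. The bay is now about 104 mm wide, and the divider stayed well clear of the cheese already in the crate.
- **Lift:** I gripped the leaning cheese by its free upper half with the grip set to 26 N, under the 45 N limit.
- **Placing:** I lowered it until light contact, with a force change of about 7 N, then eased the grip to 4 N and released.
- **Last checks on the cheese:** The cameras put the cheese at about x = -66 mm and y = -1 mm in the crate frame, with its centre 60–64 mm above the table. It looks upright on both rods and parallel to the divider.
- **Last checks on the rest:** The other cheeses and the brush appear where they were, and the robot was clear and touching nothing.

**Disagreements:** The networks' sideways positions in the crate frame differed by a few mm between cameras (crate origin -1 to -5 mm, crated cheese -6 to +2 mm). That is close to their stated accuracy. The pictures show no movement of the crated cheese.

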